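Tilt-test the glued model vans and sort out the rattlers

TASK

These three model vans are glued shut, and the steel ballast inside any of them may have come unstuck. One at a time, lift each van clear of the desk, tilt it well over lengthwise to feel whether a weight slides inside, then set it down gently, flat and the right way up: rattlers in the square rework tray, sound ones in the long stock tray, one to a bay. Do not drop a van, and leave the glue bottle, brush pot and paint jar where they stand.

Things in the scene. Friction and masses are not known exactly. Their poses are not given: they have to be found in the camera images.
- van_a_mid (a point): One of three look-alike model railway vans, glued shut: brown plastic box with ribs under 1 mm and a grey curved roof, no wheels yet, stands on its flat underside. 120 mm long (x), 52 mm wide (y; gripped across these flat sides, 46 mm high), 58 mm to the roof ridge; looks the same turned half round. The letter does not tell its kind. Point: the van's centre, 29 mm above its underside; z up.
- van_a: Same van; origin at the centre of its underside. 0.32 kg, 0.22 kg of it a hidden round steel weight on the inner floor, at first in the middle: stuck fast there, or in a rattler free to slide 38 mm to either end. It runs to the lower end within 0.5 s at 30 degrees of lengthwise tilt and stays there when level. Held level before and after a tilt, its moment about the grip then differs by 0.08 N m (0.16 between ends); if stuck, not.
- van_b_mid (a point): One of three look-alike model railway vans, glued shut: brown plastic box with ribs under 1 mm and a grey curved roof, no wheels yet, stands on its flat underside. 120 mm long (x), 52 mm wide (y; gripped across these flat sides, 46 mm high), 58 mm to the roof ridge; looks the same turned half round. The letter does not tell its kind. Point: the van's centre, 29 mm above its underside; z up.
- van_b: Same van; origin at the centre of its underside. 0.32 kg, 0.22 kg of it a hidden round steel weight on the inner floor, at first in the middle: stuck fast there, or in a rattler free to slide 38 mm to either end. It runs to the lower end within 0.5 s at 30 degrees of lengthwise tilt and stays there when level. Held level before and after a tilt, its moment about the grip then differs by 0.08 N m (0.16 between ends); if stuck, not.
- van_c_mid (a point): One of three look-alike model railway vans, glued shut: brown plastic box with ribs under 1 mm and a grey curved roof, no wheels yet, stands on its flat underside. 120 mm long (x), 52 mm wide (y; gripped across these flat sides, 46 mm high), 58 mm to the roof ridge; looks the same turned half round. The letter does not tell its kind. Point: the van's centre, 29 mm above its underside; z up.
- van_c: Same van; origin at the centre of its underside. 0.32 kg, 0.22 kg of it a hidden round steel weight on the inner floor, at first in the middle: stuck fast there, or in a rattler free to slide 38 mm to either end. It runs to the lower end within 0.5 s at 30 degrees of lengthwise tilt and stays there when level. Held level before and after a tilt, its moment about the grip then differs by 0.08 N m (0.16 between ends); if stuck, not.
- stock_tray: Stock tray for sound vans: long narrow wooden tray fixed to the desk, 291 mm (x) by 82 mm (y), rim 12 mm above the desk, walls 5 mm thick, a cross wall in the middle: two bays end to end, 138 by 72 mm inside, one van lengthwise in each, resting on two cross battens. Origin: centre of its underside on the desk, z up. Stands left or right, somewhat turned.
- stock_bay_near (a point): Centre of the stock tray's bay nearer the robot, level with the batten tops (8 mm above the desk), where a van's underside rests; x runs along the tray.
- stock_bay_far (a point): Centre of the stock tray's bay farther from the robot, level with the batten tops (8 mm above the desk), where a van's underside rests; x runs along the tray.
- batten_near_1: Cross batten on the floor of the stock tray's near bay, 40 mm before the bay's centre: 6 mm wide, 72 mm long, top 8 mm above the desk. A sound van, its weight in the middle, loads the bay's two battens about evenly, 1.6 N each.
- batten_near_2: Cross batten on the floor of the stock tray's near bay, 40 mm beyond the bay's centre: 6 mm wide, 72 mm long, top 8 mm above the desk. A sound van, its weight in the middle, loads the bay's two battens about evenly, 1.6 N each.
- batten_far_1: Cross batten on the floor of the stock tray's far bay, 40 mm before the bay's centre: 6 mm wide, 72 mm long, top 8 mm above the desk. A sound van, its weight in the middle, loads the bay's two battens about evenly, 1.6 N each.
- batten_far_2: Cross batten on the floor of the stock tray's far bay, 40 mm beyond the bay's centre: 6 mm wide, 72 mm long, top 8 mm above the desk. A sound van, its weight in the middle, loads the bay's two battens about evenly, 1.6 N each.
- rework_tray: Rework tray for rattlers: square grey plastic tray fixed to the desk, 170 mm outside, 160 mm inside, floor 5 mm thick, rim 12 mm above the desk, no divisions. Origin: centre of its underside on the desk, z up. Stands on the side opposite the stock tray, somewhat turned.
- rework_floor (a point): Centre of the rework tray's floor, 5 mm above the desk.
- glue_mid (a point): Bystander: a loose white glue bottle, 40 mm across, 115 mm high; this point is on its axis 50 mm above its foot.
- pot_mid (a point): Bystander: a loose aluminium brush pot, 52 mm across, 85 mm high, with brushes standing up to 140 mm; this point is on its axis 43 mm above its foot.
- jar_mid (a point): Bystander: a loose paint jar, 42 mm across, 45 mm high; this point is its centre, 22 mm above its foot.
There are look-alikes about, which are no part of the job. What is shaped like the van_b but pink, purple or red is not meant.

How it is judged:
By the outcome, as a careful person would: the job done as asked, in the order asked, and still so for the second after the job is handed in, with the robot touching nothing.
It also fails if it takes over 72 s, if anything falls off the work surface, if the arm or the gripper's body presses on something with over 40 N, if the wrist force passes 120 N, or if a joint passes its speed limit or range.

ROBOT

A 6-joint arm with a two-finger parallel gripper is mounted at the origin on the work surface. World frame = base frame: x ahead of the robot, y to its left, z up, the work surface at z = 0. Lengths are in m, angles in rad, forces in N, time in s.
With the tool pointing down it reaches from about 0.25 to 0.775 m from the base axis. Payload 4 kg.
Tool frame: the origin (TCP) lies at the centre of the arm's flange, where the gripper is bolted on; the fingertips stand ahead of it and the grasp point (between the pads) lies 180 mm ahead of it (robot.tcp_to_tips is the z of the fingertips in the tool frame, in m); z points along the fingers, y is the direction in which the jaws open and shut (so a half turn about z gives the same grasp; the last joint's range is limited). The gripper opens to 94 mm and grips with 3 to 60 N. Pads are 16 mm wide; open, the fingers measure 119 mm over their backs; the gripper's body (75 mm by 177 mm) begins 78 mm behind the grasp point.
Start: joints at [1.083, 0.087, 1.371, -0, 1.684, -0.103], TCP at [0.206, 0.51, 0.405] pointing down, gripper open.
Joint ranges: [-3.1, 3.1], [-0.76, 2.03], [0.27, 2.55], [-1.08, 4.22], [0.17, 2.65], [-2.57, 2.57]. Speed limits (rad/s): [2.79, 2.79, 3.14, 3.14, 3.14, 3.14].

INTERFACE

Orientations are given as [roll, pitch, yaw] about the fixed x, y, z axes, in that order (R = Rz(yaw) Ry(pitch) Rx(roll)).
In Python, from bench import robot gives the robot as it stands.
- The arm moves only by the tool move_arm, never from a script. Its argument "increments" is a list that holds one entry, the list of rows, each a list of 7 numbers: the opening, from 0 (shut) to 1 (fully open), then the shift along the tool's x, y, z as a fraction of full scale, then the turn, a rotation vector about the tool's x, y, z as a fraction of full scale. In form: [[[jaw, dx, dy, dz, rx, ry, rz], ...]]. A call has 1 to 8 rows; each row is the pose to reach, as a shift and turn from the pose commanded when the call began, along the tool's axes at that moment; what a row does not reach only later rows make up. Full scale, the value 1, is 0.1 m for a shift and pi/2 rad for a turn. A row lasts 1/12 s, in which the tool goes at most 41.7 mm and 7.16 degrees, less where a joint would pass 70% of its speed; a pose out of reach is approached as far as the arm can. A call with a number of a shift or a turn outside -1 to 1 is refused whole. A call with a gripper value outside its range is refused whole. The fingers move at their own pace and stop on an object; the grip force is fixed at half the most. Time passes only in rows, so rows that repeat a pose let the fingers close. It gives the time, the measured TCP pose, the force and the opening at its end, in the units of the state.
- robot.get_obs(): the state, without advancing time (a new reading comes with each control period).
- robot.snapshot(name): name is "side" or "top" or "wrist"; returns (picture, depth): 420x560x3 uint8, red, green, blue; 420x560 float32, m along the optical axis (not along the pixel's ray), 0 where there is no reading.
- robot.camera_params(name): a dict with "mtx" (3x3 intrinsics, pixels), "R" (3x3) and "t" (3): a world point X has camera coordinates R X + t. Camera axes: x right, y down, z forward; pixel columns grow to the right and rows downward; lengths in m; the calibration is good to about 2 mm. A picture is of the moment at which its call begins: read the wrist's pose just before it. camera_params takes no time and is no camera call; for the wrist camera it gives the pose at the moment of the call.
- robot.close_job(): hands the job in, once; it reports no verdict.
The state is a dict: "time": time; "joint_positions": joint angles; "qvel": joint speeds; "joint_torque": joint torques, N m; "tool_pos": TCP position; "ee_rot": TCP orientation; "wrist_force": force on the tool from outside, world axes, zero at the start; "wrist_torque": the same for the moment, N m; "width": finger opening in m.
Only numpy, scipy, OpenCV 4.12 (cv2) and the standard library are available. Lean on these libraries where they do the work, as an engineer would, in place of code of your own. Each camera call takes 0.05 s, during which the arm holds its last target.

## Working session

There is one attempt and no reset: what is moved stays moved. The work goes in short steps, Python scripts to look and compute and a tool call to move; the robot and the scene stay as the last step left them, time stands still between calls to the robot, and variables do not carry over. Pictures are saved under pics/ and viewed, and the job is handed in when it is done.

Besides the shell and the picture viewer there is one more tool, called after "Emit:" by a JSON object that holds its "fn" and its "kwargs", one argument or row to a line. move_arm: Moves the arm, as the interface text tells. Its arguments: {"type":"object","properties":{"increments":{"type":"array","items":{"type":"array","items":{"type":"array","items":{"type":"number","minimum":-1,"maximum":1}}}}},"required":["increments"]}

```bash
ls; mkdir -p pics
cat > h.py <<'E'
import numpy as np, cv2
from bench import robot
def snap(name,f):
    p=robot.camera_params(name); rgb,d=robot.snapshot(name)
    cv2.imwrite(f'pics/{f}.png',cv2.cvtColor(rgb,cv2.COLOR_RGB2BGR))
    np.savez(f'pics/{f}.npz',rgb=rgb,d=d,K=p['mtx'],R=p['R'],t=p['t'])
    return rgb,d,p
def load(f): return np.load(f'pics/{f}.npz')
def px(f,u,v):
    z=load(f);d=z['d'][int(round(v)),int(round(u))]
    c=np.linalg.inv(z['K'])@np.array([u,v,1.])*d
    return z['R'].T@(c-z['t'])
def cloud(f):
    z=load(f);d=z['d'];h,w=d.shape
    u,v=np.meshgrid(np.arange(w),np.arange(h))
    c=np.stack([u,v,np.ones_like(u)],-1)@np.linalg.inv(z['K']).T*d[...,None]
    return (c-z['t'])@z['R'], z['rgb'], d
E
python3 - <<'E'
from h import *
print(robot.get_obs(), robot.tcp_to_tips)
for n in ['top','side']: snap(n,n+'0')
E
```

```text
pics
{'time': 0.0, 'joint_positions': array([ 1.08290323e+00,  8.79257013e-02,  1.37227433e+00, -1.60900536e-05,
        1.68358024e+00, -1.03073956e-01]), 'qvel': array([ 0.00110015, -0.00071542, -0.00260651, -0.000671  ,  0.00105652,
        0.0006867 ]), 'joint_torque': array([-1.79577869e-04, -3.40177310e+01, -3.02425039e+01,  7.19224149e-02,
        3.29249678e-02, -1.76802346e-04]), 'tool_pos': array([0.206401  , 0.5096707 , 0.40350953]), 'ee_rot': array([-3.13941500e+00, -2.09180520e-04,  2.75677149e+00]), 'wrist_force': array([-0.43659483,  0.39027155, -0.14614417]), 'wrist_torque': array([ 0.02176782, -0.0303122 ,  0.02462208]), 'width': 0.09408931052074226} 0.1992
```

View pics/top0.png

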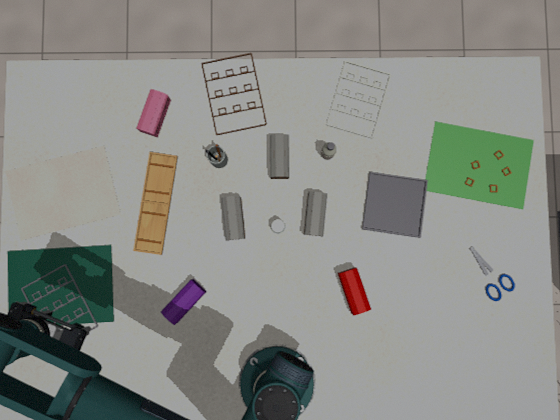

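View pics/side0.png

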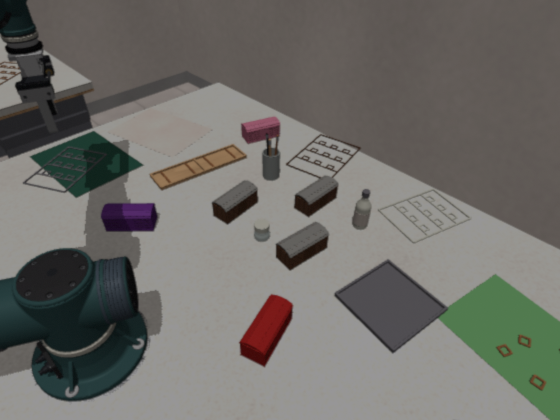

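Candidates in top view: grey-roofed brown vans at (232,216), (278,156) and (314,212). Look-alikes to leave alone are pink (153,113), purple (184,301) and red (355,290). The side view confirms brown sides at (235,203), (316,196) and (302,245). The stock tray is at (156,203), rework at (394,205), jar (277,225), pot (215,155), glue (328,150).

Run:
```python
from h import *
im=cv2.imread('pics/top0.png')
cv2.imwrite('pics/crop0.png',cv2.resize(im[130:270,120:440],None,fx=2.5,fy=2.5,interpolation=cv2.INTER_CUBIC))
P,rgb,d=cloud('top0')
print(px('top0',300,270),px('top0',156,203))
m=(P[...,2]>0.035)&(d>0); m[:, :]&=True
n,l,st,c=cv2.connectedComponentsWithStats(m.astype(np.uint8))
for i in range(1,n):
    if st[i,4]<30 or st[i,4]>3000: continue
    q=P[l==i]; r=cv2.minAreaRect(q[:,:2].astype(np.float32)*1000)
    print(c[i].round(),st[i,4],'med',np.median(q,0).round(4),'zmax',q[:,2].max().round(4),'rect',np.round(r[0],1),np.round(r[1],1),round(r[2],1))
# trays
z0=P[...,2]
for nm,(a,b,e,f) in dict(stock=(145,258,128,185),rew=(165,242,355,432)).items():
    s=np.zeros_like(m);s[a:b,e:f]=1
    hsv=cv2.cvtColor(rgb,cv2.COLOR_RGB2HSV)
    mm=s&((hsv[...,1]>80) if nm=='stock' else (hsv[...,2]<125))
    n,l,st,c=cv2.connectedComponentsWithStats(mm.astype(np.uint8));k=1+np.argmax(st[1:,4])
    q=P[l==k]; r=cv2.minAreaRect(q[:,:2].astype(np.float32)*1000)
    print(nm,st[k],np.percentile(q[:,2],[5,50,95]).round(4),np.round(r[0],1),np.round(r[1],1),round(r[2],1),cv2.boxPoints(r).round())
```

```text
[ 3.20006018e-01 -7.08085192e-02 -2.16184182e-04] [0.51801906 0.34491705 0.00729015]
[152. 111.] 848 med [0.7764 0.3476 0.0553] zmax 0.0678 rect [779.  351.7] [ 57.8 122.8] 71.9
[279. 155.] 826 med [ 0.6476 -0.0134  0.0555] zmax 0.0692 rect [647.6 -12.2] [ 54.5 123.1] 89.5
[328. 150.] 191 med [ 0.6546 -0.1498  0.0792] zmax 0.1214 rect [ 659.1 -151.8] [39.7 36.2] 62.2
[215. 155.] 241 med [0.6456 0.1604 0.0783] zmax 0.141 rect [645.1 163.7] [50.3 51. ] 77.8
[315. 213.] 837 med [ 0.4808 -0.1127  0.0553] zmax 0.0655 rect [ 480.7 -113.3] [ 54.7 122.2] 83.7
[232. 217.] 840 med [0.4718 0.1199 0.0553] zmax 0.0658 rect [471.5 121.3] [122.2  55. ] 5.6
[277. 225.] 142 med [ 0.4489 -0.0059  0.0447] zmax 0.0523 rect [447.6  -5.9] [34.  36.5] 89.5
[354. 291.] 872 med [ 0.2628 -0.2182  0.0548] zmax 0.0678 rect [ 263.  -219.4] [122.   55.2] 18.2
[182. 302.] 895 med [0.2387 0.2591 0.0554] zmax 0.0672 rect [239.1 260.8] [ 55.2 122.9] 46.6
stock [ 134  152   43  103 2837] [-0.0001  0.0058  0.0136] [493.1 179.5] [420.3 290. ] 81.1 [[317.  -6.]
 [604. -50.]
 [669. 365.]
 [382. 409.]]
rew [ 361  171   67   67 3496] [-0.0003  0.0054  0.0129] [ 502.2 -231.6] [203.3 442.6] 3.4 [[ 387.  -17.]
 [ 414. -459.]
 [ 617. -446.]
 [ 590.   -5.]]
```

View pics/crop0.png

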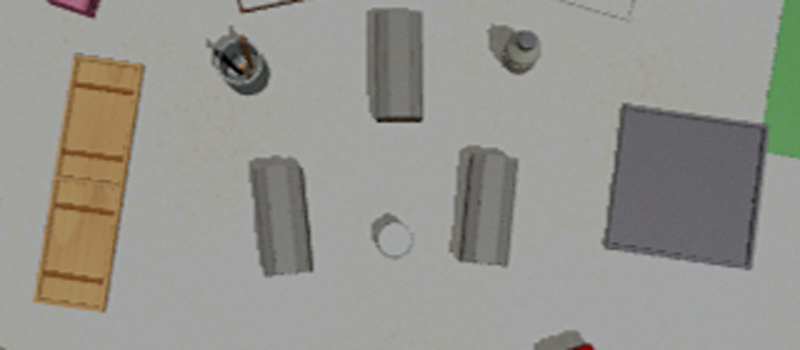

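```bash
cat >> h.py <<'E'
from scipy.spatial.transform import Rotation as Rot
G=0.18
def plan(xyz,yawdeg,n=None,cur=None,tilt=0,tcp=False):
    """grasp point target (pointing down, yaw deg). prints increments per call; orientation done in first call"""
    if cur is None:
        o=robot.get_obs(); p0=np.array(o['tool_pos']); R0=Rot.from_euler('xyz',o['ee_rot'])
    else: p0,R0=cur
    R1=Rot.from_euler('xyz',[np.pi,0,np.radians(yawdeg)])*Rot.from_rotvec([0,np.radians(tilt),0])
    g=np.array(xyz,float); p1=g if tcp else g-R1.apply([0,0,G])
    D=p1-p0
    if n is None:
        n=1
        while True:
            a=np.abs(R0.inv().apply(D/n)).max(); b=np.abs(R1.inv().apply(D/n)).max()
            if max(a,b)<=0.0999: break
            n+=1
    rv=(R0.inv()*R1).as_rotvec()
    print('dist',np.linalg.norm(D).round(3),'turn',np.degrees(rv).round(1),'calls',n,'rows/call',np.ceil(np.linalg.norm(D)/n/.0417), 'turnrows',np.ceil(np.degrees(np.linalg.norm(rv))/7.16))
    for i in range(n):
        f=R0 if i==0 else R1
        print((f.inv().apply(D/n)/0.1).round(3), ((rv if i==0 else rv*0)/(np.pi/2)).round(3))
    return p1,R1
def ft(k=8):
    T=[];F=[]
    for i in range(k):
        robot.snapshot('top'); o=robot.get_obs(); T.append(o['wrist_torque']);F.append(o['wrist_force'])
    T=np.array(T);F=np.array(F)
    R=Rot.from_euler('xyz',o['ee_rot'])
    print('t',round(o['time'],2),'pos',np.round(o['tool_pos'],4),'rot',np.round(np.degrees(o['ee_rot']),2),'w',round(o['width'],4))
    print('F',F.mean(0).round(3),'T',T.mean(0).round(4),'std',T.std(0).round(4),'Ttool',R.inv().apply(T.mean(0)).round(4))
E
python3 - <<'E'
from h import *
P,rgb,d=cloud('top0')
ok=d>0
for nm,(x,y) in dict(L=(.4715,.1206),M=(.6476,-.0125),Rr=(.4807,-.113)).items():
    q=P[ok&(np.hypot(P[...,0]-x,P[...,1]-y)<.085)&(P[...,2]>.04)]
    r=cv2.minAreaRect(q[:,:2].astype(np.float32)*1000)
    c=q[:,:2].mean(0);w,V=np.linalg.eigh(np.cov((q[:,:2]-c).T));v=V[:,1]*np.sign(V[0,1])
    print(nm,c.round(4),np.degrees(np.arctan2(v[1],v[0])).round(2),'rect',np.round(r,1) if 0 else r)
hsv=cv2.cvtColor(rgb,cv2.COLOR_RGB2HSV)
for nm,(x0,x1,y0,y1) in dict(stock=(.35,.69,.27,.43),rew=(.39,.62,-.36,-.13)).items():
    a=ok&(P[...,0]>x0)&(P[...,0]<x1)&(P[...,1]>y0)&(P[...,1]<y1)
    mm=a&((hsv[...,1]>80) if nm=='stock' else (hsv[...,2]<125))
    mm=cv2.morphologyEx(mm.astype(np.uint8),cv2.MORPH_OPEN,np.ones((3,3)))
    n,l,st,c=cv2.connectedComponentsWithStats(mm);k=1+np.argmax(st[1:,4])
    q=P[l==k];q=q[q[:,2]>-.003]; r=cv2.minAreaRect(q[:,:2].astype(np.float32)*1000)
    print(nm,st[k],np.round(r[0],1),np.round(r[1],1),round(r[2],2),'mean',q.mean(0).round(4),cv2.boxPoints(r).round().tolist())
plan((.4715,.1206,.22),180+5.6)
E
```

```text
L [0.4711 0.1203] 5.91 rect ((471.45318603515625, 121.25132751464844), (122.18080139160156, 54.97370529174805), 5.554200172424316)
M [ 0.6476 -0.0131] 0.54 rect ((647.6380004882812, -12.183082580566406), (54.4512939453125, 123.09345245361328), 89.50016021728516)
Rr [ 0.4807 -0.1127] -6.49 rect ((480.7213134765625, -113.27140808105469), (54.731483459472656, 122.19178771972656), 83.65253448486328)
stock [ 134  152   43  102 2825] [519.2 346.9] [ 81.9 290. ] 81.23 mean [0.5185 0.3477 0.0062] [[370.0, 329.0], [656.0, 284.0], [669.0, 365.0], [382.0, 409.0]]
rew [ 361  171   39   64 1983] [ 513.7 -316.4] [110.8 173.4] 81.04 mean [ 0.5098 -0.3101  0.0057] [[419.0, -358.0], [591.0, -385.0], [608.0, -275.0], [437.0, -248.0]]
dist 0.471 turn [ -0.1  -0.  -27.6] calls 5 rows/call 3.0 turnrows 4.0
[-0.783 -0.522  0.008] [-0.001 -0.    -0.307]
[-0.452 -0.826  0.007] [-0. -0. -0.]
[-0.452 -0.826  0.007] [-0. -0. -0.]
[-0.452 -0.826  0.007] [-0. -0. -0.]
[-0.452 -0.826  0.007] [-0. -0. -0.]
```

Run:
```python
from h import *
P,rgb,d=cloud('top0')
hsv=cv2.cvtColor(rgb,cv2.COLOR_RGB2HSV)
a=(d>0)&(P[...,0]>.38)&(P[...,0]<.63)&(P[...,1]>-.42)&(P[...,1]<-.17)
mm=(a&(hsv[...,2]<125)&(hsv[...,1]<80)).astype(np.uint8)
mm=cv2.morphologyEx(mm,cv2.MORPH_OPEN,np.ones((3,3)))
n,l,st,c=cv2.connectedComponentsWithStats(mm);k=1+np.argmax(st[1:,4])
q=P[l==k]; r=cv2.minAreaRect(q[:,:2].astype(np.float32)*1000)
print(st[k],np.round(r[0],1),np.round(r[1],1),round(r[2],2),'mean',q.mean(0).round(4),cv2.boxPoints(r).round().tolist())
```

```text
[ 361  171   60   66 3220] [ 508.7 -346.8] [172.2 173.1] 80.74 mean [ 0.5063 -0.3406  0.0056] [[409.0, -418.0], [580.0, -446.0], [608.0, -276.0], [437.0, -248.0]]
```

Emit:
{"fn": "move_arm", "kwargs": {
  "increments": [
    [[1,-0.783,-0.522,0.01,0,0,-0.307],[1,-0.783,-0.522,0.01,0,0,-0.307],[1,-0.783,-0.522,0.01,0,0,-0.307],[1,-0.783,-0.522,0.01,0,0,-0.307]]
  ]
}}

```text
time: 0.43
tool_pos: [0.261, 0.4296, 0.4032]
ee_rot: [-3.14, 0.0, -3.042]
wrist_force: [-0.4, 0.4, -0.0]
width: 0.094
```

Emit:
{"fn": "move_arm", "kwargs": {
  "increments": [
    [[1,-0.45,-0.826,0,0,0,0],[1,-0.45,-0.826,0,0,0,0],[1,-0.45,-0.826,0,0,0,0]]
  ]
}}

```text
time: 0.68
tool_pos: [0.3139, 0.3511, 0.4032]
ee_rot: [-3.139, 0.001, -3.048]
wrist_force: [-0.1, 0.4, 0.4]
width: 0.094
```

Emit:
{"fn": "move_arm", "kwargs": {
  "increments": [
    [[1,-0.45,-0.826,0,0,0,0],[1,-0.45,-0.826,0,0,0,0],[1,-0.45,-0.826,0,0,0,0]]
  ]
}}

```text
time: 0.93
tool_pos: [0.3669, 0.2732, 0.4033]
ee_rot: [-3.139, 0.001, -3.049]
wrist_force: [0.0, -0.8, 0.4]
width: 0.0944
```

Emit:
{"fn": "move_arm", "kwargs": {
  "increments": [
    [[1,-0.45,-0.826,0,0,0,0],[1,-0.45,-0.826,0,0,0,0],[1,-0.45,-0.826,0,0,0,0]]
  ]
}}

```text
time: 1.18
tool_pos: [0.4197, 0.1955, 0.4032]
ee_rot: [-3.14, 0.0, -3.049]
wrist_force: [1.0, -0.4, 0.5]
width: 0.0936
```

Emit:
{"fn": "move_arm", "kwargs": {
  "increments": [
    [[1,-0.45,-0.826,0,0,0,0],[1,-0.45,-0.826,0,0,0,0],[1,-0.45,-0.826,0,0,0,0],[1,-0.45,-0.826,0,0,0,0],[1,-0.45,-0.826,0,0,0,0]]
  ]
}}

```text
time: 1.6
tool_pos: [0.4706, 0.1213, 0.4032]
ee_rot: [3.14, -0.001, -3.045]
wrist_force: [0.8, 0.2, 0.2]
width: 0.0938
```

Run:
```python
from h import *
print('ctr',px('top0',395,204),[px('top0',*u).round(4).tolist() for u in [(370,172),(427,180),(420,237),(362,229)]])
snap('wrist','w1'); ft(5)
plan((.4713,.1206,.032),185.7)
P,rgb,d=cloud('w1')
q=P[(d>0)&(np.hypot(P[...,0]-.4713,P[...,1]-.1206)<.085)&(P[...,2]>.04)&(P[...,2]<.07)]
r=cv2.minAreaRect(q[:,:2].astype(np.float32)*1000);print(r,len(q))
```

```text
ctr [ 0.50780218 -0.34917228  0.00905893] [[0.6016, -0.2779, 0.0139], [0.5789, -0.4487, -0.0047], [0.4115, -0.4225, -0.0048], [0.4365, -0.253, -0.0003]]
t 1.9 pos [0.4701 0.1218 0.4039] rot [ 1.7998e+02  2.0000e-02 -1.7430e+02] w 0.0937
F [-0.197 -0.077 -0.19 ] T [0.0388 0.0162 0.0127] std [0.0183 0.036  0.0112] Ttool [-0.0403  0.0123 -0.0126]
dist 0.192 turn [ 0.  0. -0.] calls 2 rows/call 3.0 turnrows 1.0
[-0.005 -0.007  0.959] [ 0.  0. -0.]
[-0.006 -0.007  0.959] [ 0.  0. -0.]
((468.5458984375, 120.33256530761719), (122.37117767333984, 54.76819610595703), 5.7990193367004395) 6658
```

View pics/w1.png

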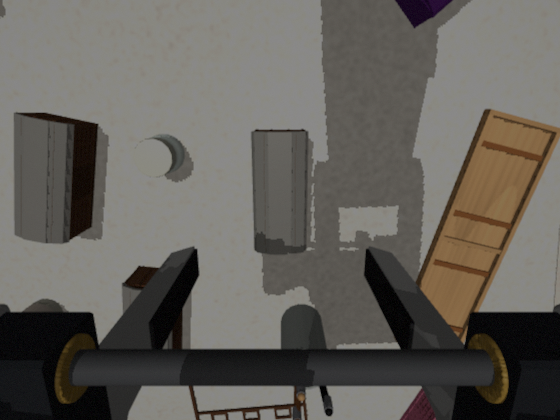

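Wrist view: brown van with grey roof under the gripper at (280,190), jar at (160,155) clear of the fingers. Descending.

Emit:
{"fn": "move_arm", "kwargs": {
  "increments": [
    [[1,0,-0.01,0.96,0,0,0],[1,0,-0.01,0.96,0,0,0],[1,0,-0.01,0.96,0,0,0]]
  ]
}}

```text
time: 2.15
tool_pos: [0.4685, 0.1202, 0.3017]
ee_rot: [-3.142, -0.009, -3.043]
wrist_force: [-1.5, 0.4, -0.1]
width: 0.0939
```

Emit:
{"fn": "move_arm", "kwargs": {
  "increments": [
    [[1,0,0,0.4,0,0,0],[1,0,0,0.75,0,0,0],[1,0,0,0.96,0,0,0],[1,0,0,0.96,0,0,0],[0.3,0,0,0.96,0,0,0],[0.3,0,0,0.96,0,0,0],[0.3,0,0,0.96,0,0,0],[0.3,0,0,0.96,0,0,0]]
  ]
}}

```text
time: 2.82
tool_pos: [0.4717, 0.1199, 0.2141]
ee_rot: [3.141, 0.005, -3.044]
wrist_force: [0.1, -0.4, 0.4]
width: 0.0707
```

Emit:
{"fn": "move_arm", "kwargs": {
  "increments": [
    [[0.3,0,0,0,0,0,0],[0.3,0,0,0,0,0,0]]
  ]
}}

```text
time: 2.98
tool_pos: [0.4712, 0.1197, 0.2128]
ee_rot: [3.141, 0.002, -3.044]
wrist_force: [0.3, 0.5, -0.1]
width: 0.0575
```

Emit:
{"fn": "move_arm", "kwargs": {
  "increments": [
    [[0,0,0,0,0,0,0],[0,0,0,0,0,0,0],[0,0,0,0,0,0,0],[0,0,0,0,0,0,0]]
  ]
}}

```text
time: 3.32
tool_pos: [0.4711, 0.1198, 0.2124]
ee_rot: [3.141, 0.001, -3.044]
wrist_force: [-0.5, 0.7, 3.4]
width: 0.0518
```

Emit:
{"fn": "move_arm", "kwargs": {
  "increments": [
    [[0,0,0,-0.1,0,0,0],[0,0,0,-0.3,0,0,0],[0,0,0,-0.65,0,0,0],[0,0,0,-0.95,0,0,0]]
  ]
}}

```text
time: 3.65
tool_pos: [0.47, 0.1194, 0.3063]
ee_rot: [-3.141, -0.004, -3.045]
wrist_force: [1.1, -0.5, -2.5]
width: 0.052
```

Emit:
{"fn": "move_arm", "kwargs": {
  "increments": [
    [[0,0,0,-0.4,0,0,0],[0,0,0,-0.75,0,0,0],[0,0,0,-0.95,0,0,0],[0,0,0,-0.95,0,0,0],[0,0,0,-0.95,0,0,0],[0,0,0,-0.95,0,0,0]]
  ]
}}

```text
time: 4.15
tool_pos: [0.4704, 0.1195, 0.3989]
ee_rot: [-3.141, -0.005, -3.044]
wrist_force: [-0.2, -1.1, -4.2]
width: 0.0515
```

Run:
```python
from h import *
ft(10); snap('side','s2')
```

```text
t 4.65 pos [0.4708 0.1197 0.4015] rot [ 1.8000e+02 -2.0000e-02 -1.7442e+02] w 0.052
F [ 0.061  0.008 -3.244] T [ 0.0451 -0.0094 -0.0113] std [0.0362 0.0226 0.0319] Ttool [-0.0439 -0.0138  0.0112]
```

View pics/s2.png

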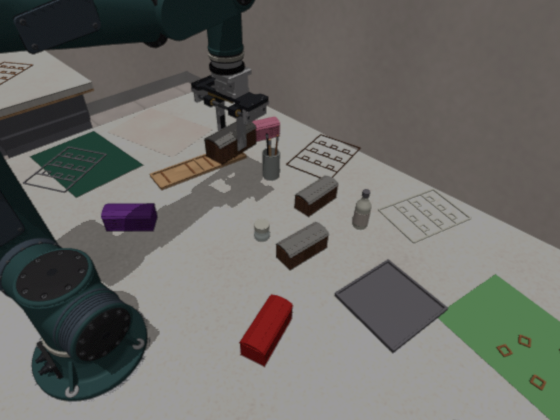

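Van held level at (230,140) in the side view; tilting about 42° now.

Emit:
{"fn": "move_arm", "kwargs": {
  "increments": [
    [[0,0,0,0,0,0.07,0],[0,0,0,0,0,0.47,0],[0,0,0,0,0,0.47,0],[0,0,0,0,0,0.47,0],[0,0,0,0,0,0.47,0],[0,0,0,0,0,0.47,0],[0,0,0,0,0,0.47,0],[0,0,0,0,0,0.47,0]]
  ]
}}

```text
time: 5.37
tool_pos: [0.4716, 0.1197, 0.4008]
ee_rot: [3.142, -0.735, -3.044]
wrist_force: [-0.0, -0.5, -2.8]
width: 0.0516
```

Emit:
{"fn": "move_arm", "kwargs": {
  "increments": [
    [[0,0,0,0,0,0,0],[0,0,0,0,0,0,0],[0,0,0,0,0,0,0],[0,0,0,0,0,0,0],[0,0,0,0,0,0,0],[0,0,0,0,0,0,0],[0,0,0,0,0,0,0]]
  ]
}}

```text
time: 5.95
tool_pos: [0.4707, 0.1197, 0.4018]
ee_rot: [3.141, -0.738, -3.044]
wrist_force: [-0.0, 0.4, -3.7]
width: 0.0519
```

Emit:
{"fn": "move_arm", "kwargs": {
  "increments": [
    [[0,0,0,0,0,-0.07,0],[0,0,0,0,0,-0.47,0],[0,0,0,0,0,-0.47,0],[0,0,0,0,0,-0.47,0],[0,0,0,0,0,-0.47,0],[0,0,0,0,0,-0.47,0],[0,0,0,0,0,-0.47,0],[0,0,0,0,0,-0.47,0]]
  ]
}}

```text
time: 6.62
tool_pos: [0.4697, 0.1196, 0.4018]
ee_rot: [3.142, -0.004, -3.044]
wrist_force: [-0.1, -0.3, -3.1]
width: 0.0521
```

Run:
```python
from h import *
ft(12)
```

```text
t 7.22 pos [0.4709 0.1197 0.4016] rot [ 1.8000e+02 -2.0000e-02 -1.7443e+02] w 0.0519
F [-0.078  0.056 -3.074] T [0.0304 0.003  0.0127] std [0.033  0.0316 0.0286] Ttool [-0.0305  0.0001 -0.0127]
```

Shift 0.014 N m ≪ 0.08: sound. Heading to the far stock bay.

Run:
```python
from h import *
a=plan((.5897,.3361,.2),171.2)
plan((.5897,.3361,.041),171.2,cur=a)
```

```text
dist 0.248 turn [ 0.  -0.  14.4] calls 3 rows/call 2.0 turnrows 3.0
[-0.464  0.68   0.072] [ 0.   -0.    0.16]
[-0.281  0.774  0.072] [ 0. -0.  0.]
[-0.281  0.774  0.072] [ 0. -0.  0.]
dist 0.159 turn [0. 0. 0.] calls 2 rows/call 2.0 turnrows 0.0
[ 0.    -0.     0.795] [0. 0. 0.]
[ 0.    -0.     0.795] [0. 0. 0.]
```

Emit:
{"fn": "move_arm", "kwargs": {
  "increments": [
    [[0,-0.23,0.34,0,0,0,0.07],[0,-0.464,0.68,0,0,0,0.16],[0,-0.464,0.68,0,0,0,0.16]]
  ]
}}

```text
time: 7.47
tool_pos: [0.5125, 0.1962, 0.3998]
ee_rot: [3.138, -0.001, 2.987]
wrist_force: [1.4, -1.1, -3.4]
width: 0.0517
```

Emit:
{"fn": "move_arm", "kwargs": {
  "increments": [
    [[0,-0.14,0.387,0,0,0,0],[0,-0.281,0.774,0,0,0,0]]
  ]
}}

```text
time: 7.63
tool_pos: [0.5501, 0.2643, 0.4009]
ee_rot: [-3.14, -0.001, 2.986]
wrist_force: [1.6, 0.0, -2.7]
width: 0.052
```

Emit:
{"fn": "move_arm", "kwargs": {
  "increments": [
    [[0,-0.14,0.387,0,0,0,0],[0,-0.24,0.66,0,0,0,0],[0,-0.281,0.774,0,0,0,0],[0,-0.281,0.774,0,0,0,0]]
  ]
}}

```text
time: 7.97
tool_pos: [0.5904, 0.3389, 0.3997]
ee_rot: [-3.141, -0.002, 2.991]
wrist_force: [-1.8, -0.7, -3.9]
width: 0.0521
```

Emit:
{"fn": "move_arm", "kwargs": {
  "increments": [
    [[0,0,0,0.3,0,0,0],[0,0,0,0.65,0,0,0],[0,0,0,1,0,0,0],[0,0,0,1,0,0,0],[0,0,0,1,0,0,0]]
  ]
}}

```text
time: 8.38
tool_pos: [0.5888, 0.335, 0.2987]
ee_rot: [-3.137, -0.006, 2.987]
wrist_force: [0.6, -0.2, -2.8]
width: 0.0517
```

Run:
```python
from h import *
snap('wrist','w3')
plan((.5897,.3361,.041),171.2)
o=robot.get_obs();print(o['time'],o['tool_pos'],np.degrees(o['ee_rot']))
```

```text
dist 0.081 turn [-0. -0. -0.] calls 1 rows/call 2.0 turnrows 1.0
[0.    0.006 0.814] [-0.    -0.    -0.001]
8.4333 [0.58967635 0.33556682 0.30244008] [-1.79981113e+02 -1.52925180e-02  1.71153424e+02]
```

View pics/w3.png

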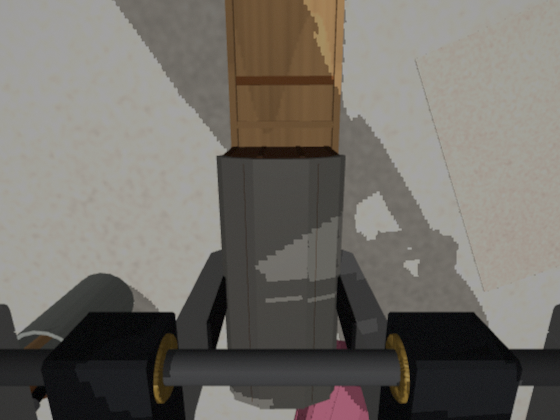

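Wrist view: van (282,270) lines up with tray (axis at col 285). Lowering slowly.

Emit:
{"fn": "move_arm", "kwargs": {
  "increments": [
    [[0,0,0,0.35,0,0,0],[0,0,0,0.6,0,0,0],[0,0,0,0.73,0,0,0],[0,0,0,0.77,0,0,0],[0,0,0,0.79,0,0,0],[0,0,0,0.81,0,0,0],[0,0,0,0.82,0,0,0],[0,0,0,0.82,0,0,0]]
  ]
}}

```text
time: 9.1
tool_pos: [0.5902, 0.3365, 0.2216]
ee_rot: [3.14, 0.003, 2.988]
wrist_force: [-0.0, -0.0, -3.5]
width: 0.0518
```

Run:
```python
from h import *
ft(2)
```

```text
t 9.2 pos [0.59   0.3364 0.2211] rot [1.7993e+02 1.0000e-01 1.7118e+02] w 0.052
F [-0.157 -0.455 -3.456] T [ 0.0034 -0.0043  0.0538] std [0.007  0.0344 0.0198] Ttool [-0.0041 -0.0036 -0.0538]
```

Emit:
{"fn": "move_arm", "kwargs": {
  "increments": [
    [[0,0,0,0.005,0,0,0],[0,0,0,0.01,0,0,0],[0,0,0,0.015,0,0,0],[0,0,0,0.015,0,0,0],[0,0,0,0.015,0,0,0]]
  ]
}}

```text
time: 9.62
tool_pos: [0.5899, 0.3364, 0.2206]
ee_rot: [3.14, 0.002, 2.988]
wrist_force: [-0.7, -1.4, 5.0]
width: 0.0518
```

Run:
```python
from h import *
ft(2)
```

```text
t 9.72 pos [0.5899 0.3364 0.2206] rot [1.7992e+02 1.2000e-01 1.7118e+02] w 0.0518
F [-2.615 -0.663  5.582] T [-0.2046  0.4177 -0.0267] std [0.0039 0.0122 0.0006] Ttool [0.2663 0.3814 0.0267]
```

Resting. Release slightly and retract.

Emit:
{"fn": "move_arm", "kwargs": {
  "increments": [
    [[0.66,0,0,0,0,0,0],[0.66,0,0,0,0,0,0],[0.66,0,0,0,0,0,0]]
  ]
}}

```text
time: 9.97
tool_pos: [0.5898, 0.3362, 0.2183]
ee_rot: [3.141, 0.001, 2.988]
wrist_force: [0.1, -0.5, -0.3]
width: 0.0618
```

Emit:
{"fn": "move_arm", "kwargs": {
  "increments": [
    [[0.66,0,0,-0.1,0,0,0],[0.66,0,0,-0.3,0,0,0],[0.66,0,0,-0.7,0,0,0],[1,0,0,-0.98,0,0,0]]
  ]
}}

```text
time: 10.3
tool_pos: [0.5897, 0.3362, 0.3185]
ee_rot: [3.141, 0.001, 2.988]
wrist_force: [0.9, 0.5, 1.0]
width: 0.0657
```

Emit:
{"fn": "move_arm", "kwargs": {
  "increments": [
    [[1,0,0,-0.4,0,0,0],[1,0,0,-0.8,0,0,0],[1,0,0,-0.8,0,0,0],[1,0,0,-0.8,0,0,0]]
  ]
}}

```text
time: 10.63
tool_pos: [0.5897, 0.3362, 0.4019]
ee_rot: [3.136, 0.008, 2.988]
wrist_force: [0.3, -0.1, -0.5]
width: 0.0918
```

Run:
```python
from h import *
snap('side','s4')
o=robot.get_obs();print(o['time'],o['tool_pos'],np.degrees(o['ee_rot']),o['width'])
plan((.6476,-.0128,.22),180)
```

```text
10.6833 [0.58958397 0.33616928 0.39831729] [1.79877742e+02 1.76988595e-01 1.71175226e+02] 0.09300984107883369
dist 0.354 turn [ 0.1  0.2 -8.8] calls 4 rows/call 3.0 turnrows 2.0
[-0.277 -0.84  -0.005] [ 0.001  0.002 -0.098]
[-0.145 -0.872 -0.004] [ 0.  0. -0.]
[-0.145 -0.872 -0.004] [ 0.  0. -0.]
[-0.145 -0.872 -0.004] [ 0.  0. -0.]
```

View pics/s4.png

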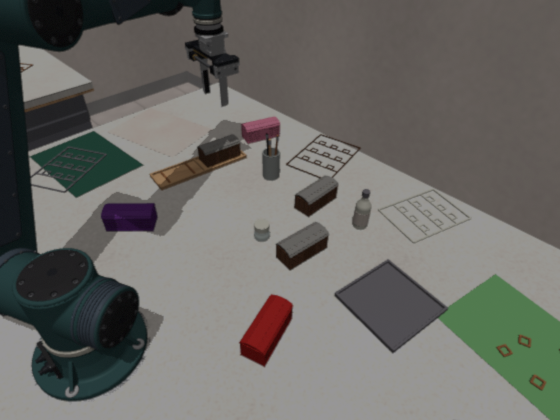

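First van sits in the far bay (220,150). Next the middle van.

Emit:
{"fn": "move_arm", "kwargs": {
  "increments": [
    [[1,-0.14,-0.42,0,0,0,-0.05],[1,-0.277,-0.84,-0.01,0.001,0.002,-0.098],[1,-0.277,-0.84,-0.01,0.001,0.002,-0.098]]
  ]
}}

```text
time: 10.93
tool_pos: [0.6051, 0.2439, 0.3946]
ee_rot: [-3.135, -0.007, 3.138]
wrist_force: [0.2, -0.5, -1.8]
width: 0.0943
```

Emit:
{"fn": "move_arm", "kwargs": {
  "increments": [
    [[1,-0.07,-0.43,0,0,0,0],[1,-0.145,-0.872,0,0,0,0]]
  ]
}}

```text
time: 11.1
tool_pos: [0.6174, 0.1666, 0.3945]
ee_rot: [-3.14, -0.008, -3.14]
wrist_force: [1.4, -0.3, 0.5]
width: 0.0941
```

Emit:
{"fn": "move_arm", "kwargs": {
  "increments": [
    [[1,-0.07,-0.43,0,0,0,0],[1,-0.145,-0.872,0,0,0,0]]
  ]
}}

```text
time: 11.27
tool_pos: [0.6312, 0.083, 0.3948]
ee_rot: [-3.14, -0.008, 3.142]
wrist_force: [1.1, -0.6, -0.4]
width: 0.0937
```

Emit:
{"fn": "move_arm", "kwargs": {
  "increments": [
    [[1,-0.07,-0.43,0,0,0,0],[1,-0.12,-0.75,0,0,0,0],[1,-0.145,-0.872,0,0,0,0],[1,-0.145,-0.872,0,0,0,0],[1,-0.145,-0.872,0,0,0,0]]
  ]
}}

```text
time: 11.68
tool_pos: [0.6459, -0.0026, 0.3956]
ee_rot: [3.141, -0.006, 3.14]
wrist_force: [0.4, -0.0, 0.2]
width: 0.094
```

Run:
```python
from h import *
snap('wrist','w5')
P,rgb,d=cloud('w5')
q=P[(d>0)&(np.hypot(P[...,0]-.6476,P[...,1]+.0128)<.085)&(P[...,2]>.04)&(P[...,2]<.07)]
r=cv2.minAreaRect(q[:,:2].astype(np.float32)*1000);print(r,len(q))
o=robot.get_obs();print(o['time'],o['tool_pos'],np.degrees(o['ee_rot']),o['width'])
plan((.647,-.0128,.0325),180)
```

```text
((644.7417602539062, -13.351449966430664), (122.51428985595703, 54.789493560791016), 0.03219003230333328) 6893
11.7333 [ 0.64582738 -0.00150166  0.39611987] [ 179.98622065   -0.31625483 -179.96467123] 0.09416444942657838
dist 0.184 turn [ 0.  -0.3  0. ] calls 2 rows/call 3.0 turnrows 1.0
[-0.011 -0.057  0.918] [ 0.    -0.004  0.   ]
[-0.006 -0.056  0.918] [ 0. -0.  0.]
```

View pics/w5.png

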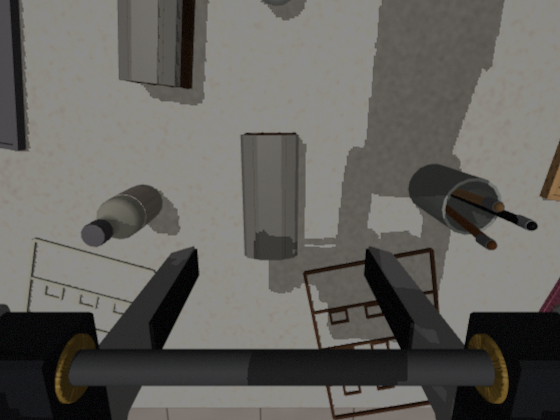

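Van at (270,195) below, glue (120,215) and pot (455,200) clear. Descend.

Emit:
{"fn": "move_arm", "kwargs": {
  "increments": [
    [[1,0,-0.115,0.3,0,-0.004,0],[1,-0.005,-0.115,0.6,0,-0.004,0],[1,-0.005,-0.115,0.92,0,-0.004,0],[1,-0.005,-0.115,0.92,0,-0.004,0]]
  ]
}}

```text
time: 12.07
tool_pos: [0.644, -0.0116, 0.2968]
ee_rot: [3.14, -0.012, -3.139]
wrist_force: [-0.6, -0.0, -2.0]
width: 0.0939
```

Emit:
{"fn": "move_arm", "kwargs": {
  "increments": [
    [[0.9,0,0,0.35,0,0,0],[0.8,0,0,0.7,0,0,0],[0.75,0,0,0.92,0,0,0],[0.7,0,0,0.92,0,0,0],[0,0,0,0.92,0,0,0],[0,0,0,0.92,0,0,0],[0,0,0,0.92,0,0,0],[0,0,0,0.92,0,0,0]]
  ]
}}

```text
time: 12.73
tool_pos: [0.6475, -0.0139, 0.2171]
ee_rot: [-3.141, 0.009, -3.141]
wrist_force: [-0.4, 1.2, 4.8]
width: 0.0517
```

Emit:
{"fn": "move_arm", "kwargs": {
  "increments": [
    [[0,0,0,0,0,0,0],[0,0,0,0,0,0,0],[0,0,0,0,0,0,0]]
  ]
}}

```text
time: 12.98
tool_pos: [0.6475, -0.014, 0.2171]
ee_rot: [-3.141, 0.009, -3.141]
wrist_force: [0.9, 2.7, 6.0]
width: 0.0519
```

Emit:
{"fn": "move_arm", "kwargs": {
  "increments": [
    [[0,0,0,-0.1,0,0,0],[0,0,0,-0.3,0,0,0],[0,0,0,-0.65,0,0,0],[0,0,0,-0.95,0,0,0]]
  ]
}}

```text
time: 13.32
tool_pos: [0.6454, -0.0146, 0.3083]
ee_rot: [-3.14, -0.001, 3.141]
wrist_force: [1.5, 0.0, -3.7]
width: 0.0517
```

Emit:
{"fn": "move_arm", "kwargs": {
  "increments": [
    [[0,0,0,-0.4,0,0,0],[0,0,0,-0.75,0,0,0],[0,0,0,-0.95,0,0,0],[0,0,0,-0.95,0,0,0],[0,0,0,-0.95,0,0,0],[0,0,0,-0.95,0,0,0]]
  ]
}}

```text
time: 13.82
tool_pos: [0.6455, -0.0143, 0.4005]
ee_rot: [-3.141, -0.002, 3.141]
wrist_force: [-0.1, -0.6, -4.4]
width: 0.0517
```

Run:
```python
from h import *
ft(11); snap('side','s6')
```

```text
t 14.37 pos [ 0.6458 -0.0142  0.4033] rot [-1.7993e+02  1.7000e-01  1.8000e+02] w 0.0517
F [ 0.141 -0.025 -3.314] T [ 0.0227 -0.0021 -0.0014] std [0.0215 0.0298 0.0244] Ttool [-0.0227 -0.0021  0.0014]
```

Emit:
{"fn": "move_arm", "kwargs": {
  "increments": [
    [[0,0,0,0,0,0.07,0],[0,0,0,0,0,0.47,0],[0,0,0,0,0,0.47,0],[0,0,0,0,0,0.47,0],[0,0,0,0,0,0.47,0],[0,0,0,0,0,0.47,0],[0,0,0,0,0,0.47,0],[0,0,0,0,0,0.47,0]]
  ]
}}

```text
time: 15.08
tool_pos: [0.6467, -0.0142, 0.402]
ee_rot: [-3.14, -0.732, 3.141]
wrist_force: [-0.3, -0.3, -4.0]
width: 0.0518
```

Emit:
{"fn": "move_arm", "kwargs": {
  "increments": [
    [[0,0,0,0,0,0,0],[0,0,0,0,0,0,0],[0,0,0,0,0,0,0],[0,0,0,0,0,0,0],[0,0,0,0,0,0,0],[0,0,0,0,0,0,0],[0,0,0,0,0,0,0]]
  ]
}}

```text
time: 15.67
tool_pos: [0.6457, -0.0142, 0.4036]
ee_rot: [-3.14, -0.735, 3.14]
wrist_force: [-0.4, 0.4, -3.5]
width: 0.0515
```

Emit:
{"fn": "move_arm", "kwargs": {
  "increments": [
    [[0,0,0,0,0,-0.07,0],[0,0,0,0,0,-0.47,0],[0,0,0,0,0,-0.47,0],[0,0,0,0,0,-0.47,0],[0,0,0,0,0,-0.47,0],[0,0,0,0,0,-0.47,0],[0,0,0,0,0,-0.47,0],[0,0,0,0,0,-0.47,0]]
  ]
}}

```text
time: 16.33
tool_pos: [0.6446, -0.0141, 0.4038]
ee_rot: [-3.14, -0.001, 3.141]
wrist_force: [0.3, -0.0, -3.5]
width: 0.0516
```

Run:
```python
from h import *
ft(12);snap('side','s7')
```

```text
t 16.93 pos [ 0.6459 -0.0142  0.4033] rot [-1.7993e+02  1.5000e-01  1.7999e+02] w 0.0519
F [-0.055 -0.06  -2.793] T [ 0.0144 -0.0219  0.0046] std [0.027  0.0184 0.031 ] Ttool [-0.0144 -0.0219 -0.0045]
```

View pics/s7.png

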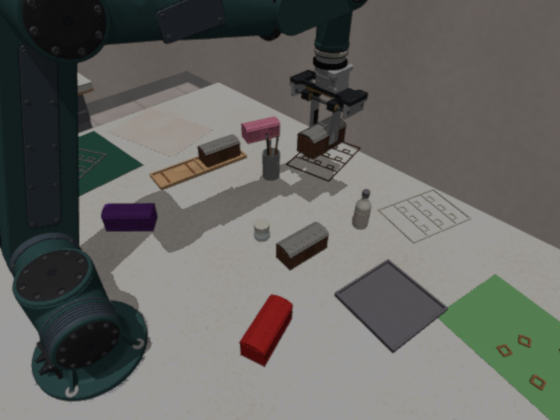

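Shift −0.02 N m (rattler would give ±0.08): sound. To the near stock bay.

Run:
```python
from h import *
plan((.4483,.3579,.2233),171.2)
```

```text
dist 0.421 turn [-0.1  0.2  8.8] calls 4 rows/call 3.0 turnrows 2.0
[ 0.494  0.93  -0.002] [-0.001  0.002  0.098]
[0.63  0.844 0.   ] [-0.  0.  0.]
[0.63  0.844 0.   ] [-0.  0.  0.]
[0.63  0.844 0.   ] [-0.  0.  0.]
```

Emit:
{"fn": "move_arm", "kwargs": {
  "increments": [
    [[0,0.15,0.3,0,0,0,0.04],[0,0.35,0.65,0,0,0,0.08],[0,0.494,0.93,0,-0.001,0.002,0.098]]
  ]
}}

```text
time: 17.23
tool_pos: [0.5954, 0.08, 0.4031]
ee_rot: [3.14, -0.001, 2.984]
wrist_force: [0.1, 0.1, -3.4]
width: 0.0519
```

Emit:
{"fn": "move_arm", "kwargs": {
  "increments": [
    [[0,0.21,0.28,0,0,0,0],[0,0.42,0.56,0,0,0,0],[0,0.63,0.844,0,0,0,0]]
  ]
}}

```text
time: 17.48
tool_pos: [0.546, 0.173, 0.4035]
ee_rot: [3.141, 0.0, 2.987]
wrist_force: [0.8, 1.2, -3.7]
width: 0.0516
```

Emit:
{"fn": "move_arm", "kwargs": {
  "increments": [
    [[0,0.21,0.28,0,0,0,0],[0,0.42,0.56,0,0,0,0],[0,0.63,0.844,0,0,0,0]]
  ]
}}

```text
time: 17.73
tool_pos: [0.4966, 0.2662, 0.4036]
ee_rot: [3.141, 0.001, 2.987]
wrist_force: [1.0, 0.1, -3.5]
width: 0.0518
```

Emit:
{"fn": "move_arm", "kwargs": {
  "increments": [
    [[0,0.21,0.28,0,0,0,0],[0,0.42,0.56,0,0,0,0],[0,0.58,0.77,0,0,0,0],[0,0.63,0.844,0,0,0,0],[0,0.63,0.844,0,0,0,0],[0,0.63,0.844,0,0,0,0]]
  ]
}}

```text
time: 18.23
tool_pos: [0.4486, 0.3579, 0.4033]
ee_rot: [-3.141, 0.001, 2.988]
wrist_force: [0.6, -0.3, -4.2]
width: 0.0517
```

Run:
```python
from h import *
snap('top','t8');print(robot.get_obs()['time'])
plan((.4483,.3579,.145),171.2)
P,rgb,d=cloud('t8')
q=P[(d>0)&(np.hypot(P[...,0]-.4+.0,P[...,1]-.30)<.06)&(P[...,2]>.005)]
```

```text
18.2833
dist 0.078 turn [-0.   0.  -0.1] calls 1 rows/call 2.0 turnrows 1.0
[0.008 0.005 0.783] [-0.     0.    -0.001]
```

View pics/t8.png

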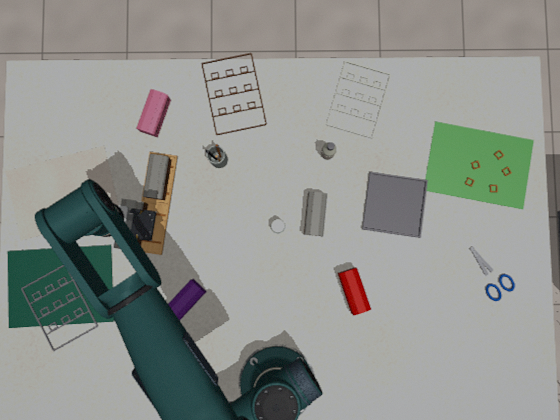

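Run:
```python
from h import *
P,rgb,d=cloud('t8')
a=(d>0)&(np.hypot(P[...,0]-.59,P[...,1]-.336)<.08)&(P[...,2]>.045)&(P[...,2]<.075)
q=P[a]; print(len(q),cv2.minAreaRect(q[:,:2].astype(np.float32)*1000),np.percentile(q[:,2],[5,50,95]))
```

```text
851 ((590.3439331054688, 338.0750732421875), (56.261409759521484, 122.05056762695312), 80.87908935546875) [0.05285263 0.06336957 0.06970502]
```

Emit:
{"fn": "move_arm", "kwargs": {
  "increments": [
    [[0,0,0,0.3,0,0,0],[0,0,0,0.65,0,0,0],[0,0,0,0.95,0,0,0],[0,0,0,0.95,0,0,0],[0,0,0,0.95,0,0,0]]
  ]
}}

```text
time: 18.7
tool_pos: [0.4489, 0.3565, 0.3064]
ee_rot: [-3.138, -0.004, 2.985]
wrist_force: [0.4, -0.3, -2.2]
width: 0.0517
```

Run:
```python
from h import *
snap('wrist','w9')
o=robot.get_obs();print(o['time'],o['tool_pos'],np.degrees(o['ee_rot']))
plan((.4483,.3579,.046),171.2)
```

```text
18.75 [0.44948278 0.35720083 0.30915185] [1.79960702e+02 3.42242480e-02 1.71064871e+02]
dist 0.083 turn [ 0.   0.  -0.1] calls 1 rows/call 2.0 turnrows 1.0
[0.013 0.004 0.832] [ 0.     0.    -0.002]
```

View pics/w9.png

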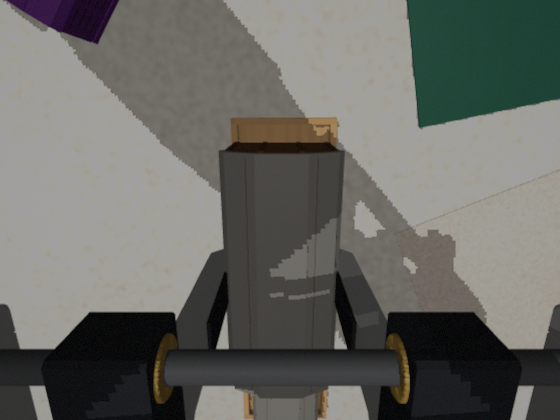

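Aligned with the tray (tray centre col 284, van 283). Lower.

Emit:
{"fn": "move_arm", "kwargs": {
  "increments": [
    [[0,0.01,0,0.35,0,0,0],[0,0.01,0,0.6,0,0,0],[0,0.01,0,0.74,0,0,0],[0,0.01,0,0.78,0,0,0],[0,0.01,0,0.8,0,0,0],[0,0.01,0,0.815,0,0,0],[0,0.01,0,0.825,0,0,0],[0,0.01,0,0.825,0,0,0]]
  ]
}}

```text
time: 19.42
tool_pos: [0.4482, 0.3586, 0.2278]
ee_rot: [3.139, 0.003, 2.988]
wrist_force: [-0.9, 0.1, -4.0]
width: 0.0521
```

Emit:
{"fn": "move_arm", "kwargs": {
  "increments": [
    [[0,0,0,0.005,0,0,0],[0,0,0,0.01,0,0,0],[0,0,0,0.01,0,0,0],[0,0,0,0.01,0,0,0]]
  ]
}}

```text
time: 19.75
tool_pos: [0.4477, 0.3584, 0.2254]
ee_rot: [3.14, 0.001, 2.988]
wrist_force: [-0.2, 0.2, -1.8]
width: 0.0519
```

Emit:
{"fn": "move_arm", "kwargs": {
  "increments": [
    [[0,0,0,0.005,0,0,0],[0,0,0,0.01,0,0,0],[0,0,0,0.01,0,0,0],[0,0,0,0.01,0,0,0]]
  ]
}}

```text
time: 20.08
tool_pos: [0.4476, 0.3585, 0.2253]
ee_rot: [3.14, 0.001, 2.988]
wrist_force: [-2.4, -0.6, 5.1]
width: 0.0516
```

Contact. Release and go up, then to the last van.

Emit:
{"fn": "move_arm", "kwargs": {
  "increments": [
    [[0.66,0,0,0,0,0,0],[0.66,0,0,0,0,0,0],[0.66,0,0,0,0,0,0]]
  ]
}}

```text
time: 20.33
tool_pos: [0.4476, 0.3583, 0.2236]
ee_rot: [3.141, 0.0, 2.987]
wrist_force: [0.8, 0.9, -0.3]
width: 0.0616
```

Emit:
{"fn": "move_arm", "kwargs": {
  "increments": [
    [[0.66,0,0,-0.1,0,0,0],[0.66,0,0,-0.3,0,0,0],[0.66,0,0,-0.7,0,0,0],[1,0,0,-0.98,0,0,0]]
  ]
}}

```text
time: 20.67
tool_pos: [0.4476, 0.3582, 0.3241]
ee_rot: [3.14, 0.001, 2.988]
wrist_force: [1.3, 1.7, -0.7]
width: 0.066
```

Emit:
{"fn": "move_arm", "kwargs": {
  "increments": [
    [[1,0,0,-0.4,0,0,0],[1,0,0,-0.8,0,0,0],[1,0,0,-0.8,0,0,0],[1,0,0,-0.8,0,0,0]]
  ]
}}

```text
time: 21.0
tool_pos: [0.4477, 0.3583, 0.4064]
ee_rot: [3.135, 0.006, 2.988]
wrist_force: [0.1, -0.2, -0.6]
width: 0.0917
```

Run:
```python
from h import *
o=robot.get_obs();print(o['time'],o['tool_pos'],np.degrees(o['ee_rot']),o['width'])
plan((.480,-.113,.22),180-6.3)
```

```text
21.0 [0.4477269  0.35829045 0.40639249] [179.63983729   0.36363646 171.17114419] 0.0916533811828948
dist 0.472 turn [ 0.4  0.4 -2.5] calls 5 rows/call 3.0 turnrows 1.0
[-0.208 -0.922  0.008] [ 0.004  0.004 -0.028]
[-0.168 -0.93   0.013] [ 0.  0. -0.]
[-0.168 -0.93   0.013] [ 0.  0. -0.]
[-0.168 -0.93   0.013] [ 0.  0. -0.]
[-0.168 -0.93   0.013] [ 0.  0. -0.]
```

Emit:
{"fn": "move_arm", "kwargs": {
  "increments": [
    [[1,-0.07,-0.31,0,0,0,-0.028],[1,-0.14,-0.62,0,0,0,-0.028],[1,-0.208,-0.922,0,0,0,-0.028]]
  ]
}}

```text
time: 21.25
tool_pos: [0.4535, 0.263, 0.3995]
ee_rot: [-3.14, -0.003, 3.033]
wrist_force: [0.8, -0.7, -0.5]
width: 0.094
```

Emit:
{"fn": "move_arm", "kwargs": {
  "increments": [
    [[1,-0.06,-0.31,0,0,0,0],[1,-0.11,-0.62,0,0,0,0],[1,-0.168,-0.93,0,0,0,0]]
  ]
}}

```text
time: 21.5
tool_pos: [0.4599, 0.1682, 0.3995]
ee_rot: [-3.141, -0.004, 3.032]
wrist_force: [0.8, -0.4, -0.4]
width: 0.0941
```

Emit:
{"fn": "move_arm", "kwargs": {
  "increments": [
    [[1,-0.06,-0.31,0,0,0,0],[1,-0.11,-0.62,0,0,0,0],[1,-0.168,-0.93,0,0,0,0]]
  ]
}}

```text
time: 21.75
tool_pos: [0.4663, 0.0739, 0.3996]
ee_rot: [3.142, -0.004, 3.032]
wrist_force: [0.2, -0.4, -0.7]
width: 0.0939
```

Emit:
{"fn": "move_arm", "kwargs": {
  "increments": [
    [[1,-0.06,-0.31,0,0,0,0],[1,-0.11,-0.62,0,0,0,0],[1,-0.168,-0.93,0,0,0,0]]
  ]
}}

```text
time: 22.0
tool_pos: [0.4728, -0.0204, 0.3996]
ee_rot: [3.141, -0.004, 3.032]
wrist_force: [-0.1, 0.6, -0.5]
width: 0.094
```

Emit:
{"fn": "move_arm", "kwargs": {
  "increments": [
    [[1,-0.06,-0.31,0,0,0,0],[1,-0.11,-0.62,0,0,0,0],[1,-0.16,-0.88,0,0,0,0],[1,-0.168,-0.93,0,0,0,0],[1,-0.168,-0.93,0,0,0,0],[1,-0.168,-0.93,0,0,0,0]]
  ]
}}

```text
time: 22.5
tool_pos: [0.4797, -0.1129, 0.4002]
ee_rot: [3.14, -0.003, 3.031]
wrist_force: [0.8, 0.1, -1.2]
width: 0.0935
```

Run:
```python
from h import *
snap('wrist','w10')
P,rgb,d=cloud('w10')
q=P[(d>0)&(np.hypot(P[...,0]-.48,P[...,1]+.113)<.085)&(P[...,2]>.04)&(P[...,2]<.07)]
r=cv2.minAreaRect(q[:,:2].astype(np.float32)*1000);print(r,len(q))
o=robot.get_obs();print(o['time'],o['tool_pos'],np.degrees(o['ee_rot']),o['width'])
plan((.480,-.113,.0325),173.7)
```

```text
((478.1929016113281, -114.11032104492188), (54.889041900634766, 122.45223236083984), 83.65351104736328) 6727
22.55 [ 0.47976097 -0.11238117  0.40058821] [ 1.79898106e+02 -1.03988415e-01  1.73741212e+02] 0.09402055331666355
dist 0.188 turn [ 0.1 -0.1  0. ] calls 2 rows/call 3.0 turnrows 1.0
[-0.003 -0.005  0.94 ] [ 0.001 -0.001  0.   ]
[-0.002 -0.003  0.94 ] [ 0. -0.  0.]
```

View pics/w10.png

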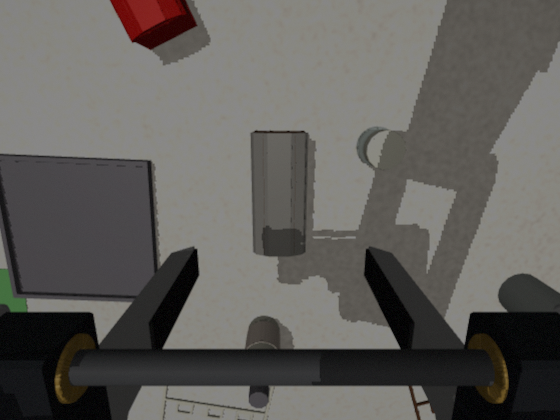

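Third van at (280,190) centred; glue bottle ahead (264,360), jar right (380,150), clear.

Emit:
{"fn": "move_arm", "kwargs": {
  "increments": [
    [[1,0,-0.01,0.3,0,0,0],[1,0,-0.01,0.6,0,0,0],[1,0,-0.01,0.94,0,0,0],[1,0,-0.01,0.94,0,0,0]]
  ]
}}

```text
time: 22.88
tool_pos: [0.4774, -0.1118, 0.2999]
ee_rot: [3.137, -0.014, 3.034]
wrist_force: [-1.1, 0.8, -1.7]
width: 0.094
```

Emit:
{"fn": "move_arm", "kwargs": {
  "increments": [
    [[0.9,0,0,0.35,0,0,0],[0.8,0,0,0.7,0,0,0],[0.75,0,0,0.94,0,0,0],[0.7,0,0,0.94,0,0,0],[0.7,0,0,0.94,0,0,0],[0,0,0,0.94,0,0,0],[0,0,0,0.94,0,0,0],[0,0,0,0.94,0,0,0]]
  ]
}}

```text
time: 23.55
tool_pos: [0.4809, -0.1143, 0.2164]
ee_rot: [-3.141, 0.005, 3.032]
wrist_force: [-0.2, 0.1, 4.8]
width: 0.0517
```

Emit:
{"fn": "move_arm", "kwargs": {
  "increments": [
    [[0,0,0,0,0,0,0],[0,0,0,0,0,0,0],[0,0,0,0,0,0,0]]
  ]
}}

```text
time: 23.8
tool_pos: [0.4809, -0.1144, 0.2164]
ee_rot: [-3.141, 0.005, 3.032]
wrist_force: [-0.3, 0.9, 6.3]
width: 0.0518
```

Emit:
{"fn": "move_arm", "kwargs": {
  "increments": [
    [[0,0,0,-0.1,0,0,0],[0,0,0,-0.3,0,0,0],[0,0,0,-0.65,0,0,0],[0,0,0,-0.95,0,0,0]]
  ]
}}

```text
time: 24.13
tool_pos: [0.4791, -0.114, 0.3091]
ee_rot: [3.14, -0.003, 3.031]
wrist_force: [1.3, -1.0, -1.5]
width: 0.052
```

Emit:
{"fn": "move_arm", "kwargs": {
  "increments": [
    [[0,0,0,-0.4,0,0,0],[0,0,0,-0.75,0,0,0],[0,0,0,-0.95,0,0,0],[0,0,0,-0.95,0,0,0],[0,0,0,-0.95,0,0,0],[0,0,0,-0.95,0,0,0]]
  ]
}}

```text
time: 24.63
tool_pos: [0.4793, -0.1141, 0.4011]
ee_rot: [3.14, -0.004, 3.032]
wrist_force: [-0.9, 0.9, -4.1]
width: 0.0518
```

Run:
```python
from h import *
ft(12)
```

```text
t 25.23 pos [ 0.4798 -0.1142  0.4035] rot [179.97  -0.   173.7 ] w 0.0521
F [ 0.17   0.015 -3.251] T [ 0.0112 -0.0066  0.0017] std [0.0203 0.0259 0.0241] Ttool [-0.0119 -0.0053 -0.0017]
```

Emit:
{"fn": "move_arm", "kwargs": {
  "increments": [
    [[0,0,0,0,0,0.07,0],[0,0,0,0,0,0.47,0],[0,0,0,0,0,0.47,0],[0,0,0,0,0,0.47,0],[0,0,0,0,0,0.47,0],[0,0,0,0,0,0.47,0],[0,0,0,0,0,0.47,0],[0,0,0,0,0,0.47,0]]
  ]
}}

```text
time: 25.9
tool_pos: [0.4806, -0.1144, 0.4026]
ee_rot: [3.141, -0.735, 3.033]
wrist_force: [-0.0, 0.1, -3.1]
width: 0.0518
```

Emit:
{"fn": "move_arm", "kwargs": {
  "increments": [
    [[0,0,0,0,0,0,0],[0,0,0,0,0,0,0],[0,0,0,0,0,0,0],[0,0,0,0,0,0,0],[0,0,0,0,0,0,0],[0,0,0,0,0,0,0],[0,0,0,0,0,0,0]]
  ]
}}

```text
time: 26.48
tool_pos: [0.4797, -0.1142, 0.4037]
ee_rot: [3.141, -0.738, 3.032]
wrist_force: [-0.3, 0.5, -3.9]
width: 0.0514
```

Emit:
{"fn": "move_arm", "kwargs": {
  "increments": [
    [[0,0,0,0,0,-0.07,0],[0,0,0,0,0,-0.47,0],[0,0,0,0,0,-0.47,0],[0,0,0,0,0,-0.47,0],[0,0,0,0,0,-0.47,0],[0,0,0,0,0,-0.47,0],[0,0,0,0,0,-0.47,0],[0,0,0,0,0,-0.47,0]]
  ]
}}

```text
time: 27.15
tool_pos: [0.4787, -0.1141, 0.4036]
ee_rot: [3.141, -0.004, 3.031]
wrist_force: [-0.6, -0.1, -3.5]
width: 0.0521
```

Run:
```python
from h import *
ft(12);snap('side','s11')
```

```text
t 27.75 pos [ 0.4798 -0.1143  0.4034] rot [ 1.7997e+02 -3.0000e-02  1.7370e+02] w 0.0514
F [ 0.005  0.341 -3.078] T [0.0301 0.067  0.0235] std [0.0255 0.0388 0.0193] Ttool [-0.0226  0.0699 -0.0235]
```

View pics/s11.png

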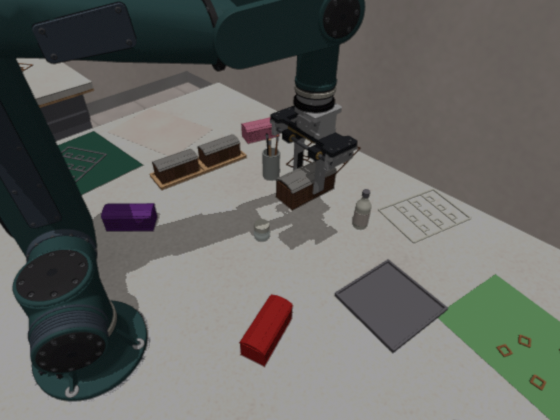

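Shift +0.075 N m: rattler, to the rework tray.

Run:
```python
from h import *
plan((.508,-.348,.2234),170.8)
```

```text
dist 0.235 turn [ 0.  -0.   2.9] calls 3 rows/call 2.0 turnrows 1.0
[-0.179 -0.764 -0.   ] [ 0.    -0.     0.032]
[-0.217 -0.754  0.   ] [ 0. -0.  0.]
[-0.217 -0.754  0.   ] [ 0. -0.  0.]
```

Emit:
{"fn": "move_arm", "kwargs": {
  "increments": [
    [[0,-0.06,-0.25,0,0,0,0.03],[0,-0.12,-0.51,0,0,0,0.032],[0,-0.18,-0.764,0,0,0,0.032]]
  ]
}}

```text
time: 28.05
tool_pos: [0.4893, -0.1927, 0.4037]
ee_rot: [3.141, 0.0, 2.982]
wrist_force: [-0.2, 0.2, -3.4]
width: 0.0517
```

Emit:
{"fn": "move_arm", "kwargs": {
  "increments": [
    [[0,-0.07,-0.25,0,0,0,0],[0,-0.14,-0.5,0,0,0,0],[0,-0.217,-0.754,0,0,0,0]]
  ]
}}

```text
time: 28.3
tool_pos: [0.4986, -0.2713, 0.4035]
ee_rot: [3.141, -0.0, 2.981]
wrist_force: [-0.7, 0.0, -3.1]
width: 0.0516
```

Emit:
{"fn": "move_arm", "kwargs": {
  "increments": [
    [[0,-0.07,-0.25,0,0,0,0],[0,-0.14,-0.5,0,0,0,0],[0,-0.2,-0.7,0,0,0,0],[0,-0.217,-0.754,0,0,0,0],[0,-0.217,-0.754,0,0,0,0]]
  ]
}}

```text
time: 28.72
tool_pos: [0.508, -0.3494, 0.4025]
ee_rot: [3.14, -0.001, 2.979]
wrist_force: [-0.0, 0.4, -2.5]
width: 0.0517
```

Emit:
{"fn": "move_arm", "kwargs": {
  "increments": [
    [[0,0,0,0.3,0,0,0],[0,0,0,0.65,0,0,0],[0,0,0,0.95,0,0,0],[0,0,0,0.95,0,0,0],[0,0,0,0.95,0,0,0]]
  ]
}}

```text
time: 29.13
tool_pos: [0.5077, -0.3463, 0.3065]
ee_rot: [3.138, -0.005, 2.983]
wrist_force: [0.0, -0.8, -2.5]
width: 0.0515
```

Run:
```python
from h import *
snap('wrist','w12')
o=robot.get_obs();print(o['time'],o['tool_pos'],np.degrees(o['ee_rot']))
plan((.508,-.348,.0424),170.8)
```

```text
29.1833 [ 0.50837107 -0.34703461  0.30944455] [1.79961979e+02 2.81915671e-02 1.70878541e+02]
dist 0.087 turn [0.  0.  0.1] calls 1 rows/call 3.0 turnrows 1.0
[ 0.003 -0.011  0.87 ] [0.    0.    0.001]
```

View pics/w12.png

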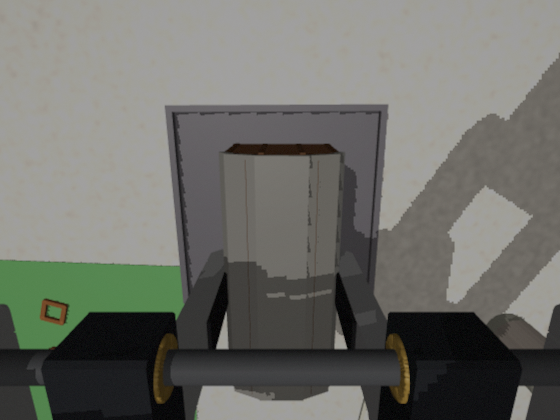

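Van centred across the tray (tray cols 175–380, van centre 282). Lower.

Emit:
{"fn": "move_arm", "kwargs": {
  "increments": [
    [[0,0,0,0.35,0,0,0],[0,0,0,0.63,0,0,0],[0,0,0,0.79,0,0,0],[0,0,0,0.83,0,0,0],[0,0,0,0.85,0,0,0],[0,0,0,0.86,0,0,0],[0,0,0,0.865,0,0,0],[0,0,0,0.865,0,0,0]]
  ]
}}

```text
time: 29.85
tool_pos: [0.5087, -0.3483, 0.2244]
ee_rot: [-3.14, 0.004, 2.981]
wrist_force: [-0.5, 0.2, -3.1]
width: 0.0518
```

Emit:
{"fn": "move_arm", "kwargs": {
  "increments": [
    [[0,0,0,0.005,0,0,0],[0,0,0,0.01,0,0,0],[0,0,0,0.01,0,0,0],[0,0,0,0.01,0,0,0]]
  ]
}}

```text
time: 30.18
tool_pos: [0.5082, -0.348, 0.2217]
ee_rot: [-3.141, 0.001, 2.981]
wrist_force: [0.0, 0.8, -0.5]
width: 0.0519
```

Emit:
{"fn": "move_arm", "kwargs": {
  "increments": [
    [[0,0,0,0.005,0,0,0],[0,0,0,0.01,0,0,0],[0,0,0,0.01,0,0,0],[0,0,0,0.01,0,0,0]]
  ]
}}

```text
time: 30.52
tool_pos: [0.5082, -0.348, 0.2216]
ee_rot: [-3.141, 0.001, 2.981]
wrist_force: [-2.9, 1.4, 5.6]
width: 0.052
```

Emit:
{"fn": "move_arm", "kwargs": {
  "increments": [
    [[0.66,0,0,0,0,0,0],[0.66,0,0,0,0,0,0],[0.66,0,0,0,0,0,0]]
  ]
}}

```text
time: 30.77
tool_pos: [0.5081, -0.3479, 0.2196]
ee_rot: [3.141, 0.0, 2.981]
wrist_force: [0.2, 0.7, 0.6]
width: 0.0617
```

Emit:
{"fn": "move_arm", "kwargs": {
  "increments": [
    [[0.66,0,0,-0.1,0,0,0],[0.66,0,0,-0.3,0,0,0],[0.66,0,0,-0.7,0,0,0],[0.7,0,0,-0.98,0,0,0]]
  ]
}}

```text
time: 31.1
tool_pos: [0.5081, -0.3479, 0.3202]
ee_rot: [3.141, 0.001, 2.981]
wrist_force: [0.6, -0.3, -0.2]
width: 0.0647
```

Emit:
{"fn": "move_arm", "kwargs": {
  "increments": [
    [[0.7,0,0.3,-0.4,0,0,0],[0.7,0,0.5,-0.8,0,0,0],[0.7,0,0.9,-0.8,0,0,0],[0.7,0,0.98,-0.8,0,0,0],[0.7,0,0.98,-0.8,0,0,0],[0.7,0,0.98,-0.8,0,0,0]]
  ]
}}

```text
time: 31.6
tool_pos: [0.5236, -0.2509, 0.3976]
ee_rot: [-3.141, -0.001, 2.983]
wrist_force: [-0.6, 0.1, -0.4]
width: 0.066
```

Emit:
{"fn": "move_arm", "kwargs": {
  "increments": [
    [[0.7,0.3,0.3,0,0,0,0],[0.7,0.6,0.6,0,0,0,0],[0.7,0.9,0.98,0,0,0,0],[0.7,0.9,0.98,0,0,0,0],[0.7,0.9,0.98,0,0,0,0]]
  ]
}}

```text
time: 32.02
tool_pos: [0.4494, -0.1396, 0.3968]
ee_rot: [3.141, -0.002, 2.982]
wrist_force: [0.3, 0.2, -0.0]
width: 0.0658
```

Run:
```python
from h import *
snap('top','t13');snap('side','s13')
o=robot.get_obs();print(o['time'],o['tool_pos'],o['wrist_force'])
P,rgb,d=cloud('t13')
for x,y in [(.59,.336),(.448,.358),(.508,-.348)]:
    a=(d>0)&(np.hypot(P[...,0]-x,P[...,1]-y)<.072)&(P[...,2]>.045)&(P[...,2]<.085)
    q=P[a]; print(len(q),cv2.minAreaRect(q[:,:2].astype(np.float32)*1000),np.percentile(q[:,2],[5,50,95]))
im=cv2.imread('pics/t13.png');cv2.imwrite('pics/c13.png',cv2.resize(im[130:270,120:440],None,fx=2.5,fy=2.5,interpolation=cv2.INTER_CUBIC))
```

```text
32.1167 [ 0.45067482 -0.14127891  0.39722472] [1.39507243 0.03069134 1.02986255]
852 ((590.4235229492188, 337.494873046875), (56.65392303466797, 122.27005004882812), 81.85289764404297) [0.05405736 0.06326352 0.0690888 ]
869 ((446.2307434082031, 359.764404296875), (56.828792572021484, 121.80231475830078), 81.33789825439453) [0.054182   0.06323699 0.06974714]
840 ((507.10272216796875, -346.1829528808594), (55.853858947753906, 122.42517852783203), 80.79337310791016) [0.05160616 0.06036535 0.0665271 ]
```

View pics/c13.png

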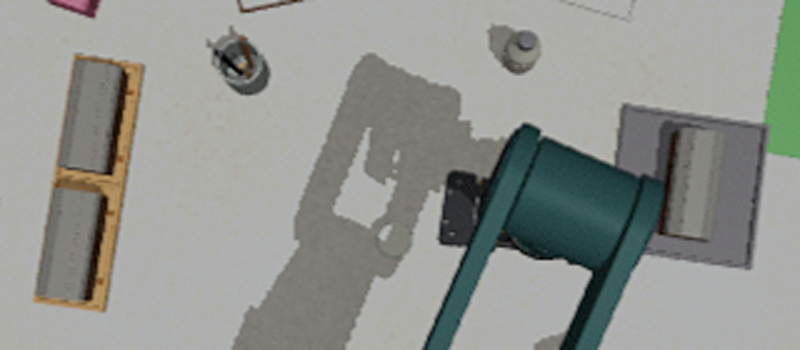

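View pics/s13.png

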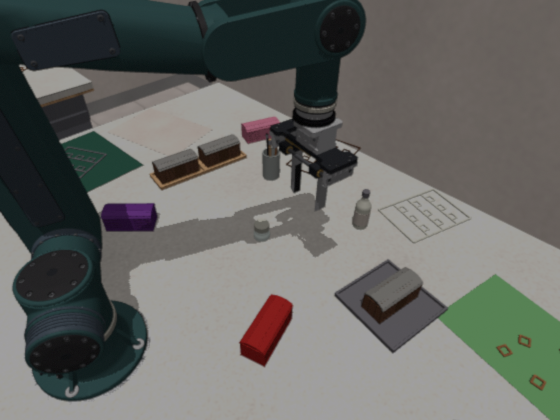

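Both stock vans sit in their bays, at (95,115) and (72,245) in the crop. The rattler is inside the square tray at (695,180). Glue, pot and jar have not moved. Roof heights match flat seating: desk median 55.3 mm, plus 8 mm in the stock bays and 5 mm in the rework tray.

Run:
```python
from h import *
print(robot.close_job())
```

```text
the job is handed in; nothing more can be done
None
```

I lifted all three vans one at a time, tilted each about 42° lengthwise, and set them down. Two are in the stock tray, one is in the rework tray, and the job is handed in. It took about 32 s of the 72 s allowed.

| Van (start position) | Moment change, level before vs after tilt | Verdict | Placed in |
|---|---|---|---|
| Left | +0.014 N m | Sound | Stock tray, far bay |
| Middle | −0.02 N m | Sound | Stock tray, near bay |
| Right | +0.075 N m | Rattler | Rework tray, middle |

The noise on these readings was about 0.01 N m, against the 0.08 N m a loose weight should give. I tilted each van in one direction only.

**Final checks:** the last pictures show each van upright. Roof heights and centres from the depth image match flat seating, within about 3 mm of the bay and tray centres. The glue bottle, brush pot and paint jar looked unmoved, and the gripper was clear of everything. No checks disagreed beyond the 2–3 mm spread between cameras. I did not get a separate reading of the load on the battens.

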